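# Clip the rack ear and hold the hidden bolt head square

### The arm

A 6-joint arm with a two-finger parallel gripper is mounted at the origin on the work surface. World frame = base frame: x ahead of the robot, y to its left, z up, the work surface at z = 0. Lengths are in mm, angles in rad, forces in N, time in s.
With the tool pointing down it reaches from about 400 to 925 mm from the base axis. Payload 12.5 kg.
Tool frame: the origin (TCP) lies at the very end of the fingers, on their centre line; the grasp point (between the pads) lies 19 mm behind it (env.grasp_offset is the distance from the TCP to the grasp point, in mm); z points along the fingers, y is the direction in which the jaws open and shut (so a half turn about z gives the same grasp; the last joint's range is limited). The gripper opens to 95 mm and grips with 3 to 60 N. Pads are 20 mm wide; open, the fingers measure 119 mm over their backs; the gripper's body (75 mm by 180 mm) begins 59 mm behind the grasp point.
Start: joints at [1.045, 0.491, 1.559, -0, 1.092, -0.106], TCP at [254.722, 570.757, 214.661] pointing down, gripper open.
Joint ranges: [-3.1, 3.1], [-0.84, 2.19], [0.05, 2.79], [-1.13, 4.28], [0.06, 2.93], [-2.69, 2.69]. Speed limits (rad/s): [2.22, 2.22, 2.79, 3.14, 3.14, 3.14].

### API

Orientations are given as [roll, pitch, yaw] about the fixed x, y, z axes, in that order (R = Rz(yaw) Ry(pitch) Rx(roll)).
In Python, from cell import env gives the robot as it stands. The module is installed in compiled form; this text tells all that it offers.
- The arm moves only by the shell command python3 -m pendant 'ROWS'. ROWS is JSON, one flat list of numbers, 5 for each row, row after row: the shift along the tool's x, y, z as a fraction of full scale, then the turn about the tool's z as a fraction of full scale, then the gripper's target within -1 to 1 (shut at 1, half-way at 0, fully open at -1). In form: [x, y, z, turn, grip, x, y, z, turn, grip, ...]. A call has 1 to 10 rows; each row shifts and turns the commanded pose from where the row before left it, along the tool's axes as they then stand; what a row does not reach is not made up. Full scale, the value 1, is 0.4 m for a shift and 180 degrees for a turn. A row lasts 1/8 s, in which the tool goes at most 62.5 mm and 10.7 degrees, less where a joint would pass 70% of its speed; a pose out of reach is approached as far as the arm can. A call with a number of a shift or a turn outside -1 to 1 is refused whole. A call with a gripper value outside its range is refused whole. The fingers move at their own pace and stop on an object; the grip force is fixed at half the most. Time passes only in rows, so rows that do not move let the fingers close. It gives the time, the measured TCP pose, the force and the opening at its end, in the units of the state.
- env.state(): the state, without advancing time (a new reading comes with each control period).
- env.read_camera(name): name is "scene" or "top"; returns the picture (480x640x3 uint8, red, green, blue); there is no depth.
- env.camera_model(name): a dict with "fx", "fy", "cx", "cy" (pixels), "k1" (the pictures are not rectified: a ray, as slopes to the right and down, at radius r is drawn at 1 + k1 r^2 times it, then the intrinsics apply), "view" (4x4, takes a point from world to camera coordinates). Camera axes: x right, y down, z forward; pixel columns grow to the right and rows downward; lengths in mm; the calibration is good to about 2 mm. A picture is of the moment at which its call begins. camera_model takes no time and is no camera call.
- env.job_done(): hands the job in, once; it reports no verdict.
Trained networks look in the newest picture that a camera, given by its name, has taken for a name from the list of things; names that differ only in an ending like _2 or _b are one class to them, and where a whole thing is asked for, a point or a joint stands for the part that bears it (a point fixed in the world has none). Each returns a list of dicts, best first, with "confidence" (0 to 1); they miss things now and then, are a little off and sometimes report something else, mostly with a low value. They report only what shows in the picture. A call takes as long as a camera call. They do not tell look-alikes from the thing itself.
- env.masks_of(thing, camera): "region" (480x640 bool, what is visible of it).
- env.landmark_of(thing, camera): "xyz" ([x, y, z] in mm, in world coordinates, good to about 4 mm: a listed point, or the origin of a listed thing).
The state is a dict: "t": time; "joints": joint angles; "qvel": joint speeds; "tau": joint torques, N m; "eef_pos": TCP position; "tcp_rot": TCP orientation; "ft_force": force on the tool from outside, world axes, zero at the start; "moment": the same for the moment, N m; "opening": opening from 0.0 (shut) to 1.0 (fully open).
Only numpy, scipy, OpenCV 4.12 (cv2) and the standard library are available. Lean on these libraries where they do the work, as an engineer would, in place of code of your own. Each camera call takes 0.05 s, during which the arm holds its last target.

### The job

Clip the orange spring clamp fully down over the top edge of the rack bracket's low wing, at the white mark, so that it pinches the two plates together, and let go of it. Then reach down into the gap behind the bracket, grip the bolt's hex head, turn it until its yellow pointer stands straight up at the bracket's white mark, and keep holding it there: the rubber bush twists it back if it is let go, so the program finishes while still gripping the head. Leave the other things on the bench where they are.

Things in the scene. Friction and masses are not known exactly. Their poses are not given: they have to be found in the camera images.
- bracket: fixed rack bracket, upright plate of two layers (dark steel, aluminium), 8 mm thick in all (x -4 to 4). Origin: on the bench, mid-thickness of the plate, below the bolt; x to the far side where the bolt head is, y left along the plate, z up. Middle part: y -35 to 35, top at z 126 mm, white mark mid-top. Base plate 6 mm high, x -35 to 85, y -160 to 60 mm. Two small ribs on the near side
- edge_mark (a point): point on the top edge of the bracket's low wing, mid-thickness, at its white mark: (0, -117.5, 105) mm in the bracket's frame; axes as the bracket's. The wing spans y -160 to -75 mm, top at z 105 mm, 8 mm thick; between it and the middle part (y -75 to -35) the plate's top is at z 80 mm
- gap (a point): centre of the gap behind the bracket at the height of the bolt, (35, 0, 100) mm in the bracket's frame. The gap is 62 mm wide (x 4 to 66), open above and at both ends; its far side is a rail parallel to the plate, x 66 to 70, y -160 to 60, top at z 95 mm. A 34 mm round rubber bush stands 10 mm out of the plate around the bolt
- head_center (a point): centre of the bolt's hex head, on the bolt's axis: (34, 0, 100) mm in the bracket's frame; belongs to the bracket (does not turn); axes as the bracket's
- bolt (a joint): angle of the bolt (rad) about its level axis, right-handed about the bracket's +x. 0: yellow pointer straight up at the white mark, two flats upright. Starts at -0.6 to -0.3, pointer leaning to +y; stops at -0.75 and 0.35. The bush is a torsion spring (0.2 N m/rad, at rest at -0.45, friction 0.035 N m): about 0.13 N m turns it to 0; let go there it twists back to about -0.27
- bolt_head: steel hex head, 24 mm across flats, 27.7 mm across corners, 12 mm thick along x; turns with the bolt. Origin: its centre, 30 mm behind the plate, 100 mm above the bench. x along the bolt, as the bracket's x; z along the yellow pointer, to a corner; +y and -y are normals of two flats. The pointer is only paint. (The brass nut on the near side is not the head)
- clamp: orange spring clamp standing loose on its jaw tips, mouth down, 84 mm high, 0.15 kg. Origin: centre of its underside; z up, x across the mouth, y along its width. Orange grip block: x -13 to 13, y -15 to 15, z 50 to 84 mm: grip it across its 30 mm width (along y), clear of the jaws. May be swapped in place with the tape reel
- clamp_mouth (a point): centre of the roof of the clamp's mouth, (0, 0, 40) mm in the clamp's frame. Pushed straight down (5 to 10 N) over an edge, the flared jaws (lowest 17 mm; mouth 15 mm wide, x -7 to 8, at the tips) spread by themselves. Fully home, this point meets the plate's top edge at mid-thickness, clamp x along bracket x, either way round
- clamp_jaw (a joint): opening angle (rad) of the clamp's hinged steel jaw, which is on its -x side, 24 mm wide, with a finger lever beside the block out to x -24 mm; the black jaw on +x is fixed. 0 is shut (gap 5.5 mm), about 0.1 when it pinches the 8 mm plates, at most 0.35; sprung shut
- tape_reel: white plastic reel lying flat, 68 mm across with a 40 mm hole, 26 mm high; it may stand where the clamp could have stood. Origin: centre of its underside
- screwdriver: green-handled screwdriver lying on the bench, right of the robot
- spanner: steel spanner lying on the bench, far right
- nut_jar: clear jar with blue cap, 60 mm across, 70 mm high, beyond and left of the bracket
- mug: blue mug, 80 mm across, 90 mm high, on the right
- blank_panel: black flat panel 44 x 240 x 6 mm lying on the bench, far left
- meter: yellow hand meter 75 x 140 x 35 mm lying on the bench, left
Things that resemble listed ones, but are neither listed nor needed, are in the scene too. Of the things like the clamp, leave any that is pink; of the rest the smaller one is meant.

How it is judged:
By the outcome, as a careful person would: the job done as asked, in the order asked, and still so for the second after the job is handed in, while the arm keeps its last pose, push and grip.
It also fails if it takes over 48 s, if anything falls off the work surface, if the arm or the gripper's body presses on something with over 40 N, if the wrist force passes 120 N, or if a joint passes its speed limit or range.

## Working session

There is one attempt and no reset: what is moved stays moved. The work goes in short steps, Python scripts to look and compute and a shell command to move; the robot and the scene stay as the last step left them, time stands still between calls to the robot, and variables do not carry over. Pictures are saved under pics/ and viewed, and the job is handed in when it is done.

```bash
mkdir -p pics; ls; python3 - <<'E'
from cell import env
import cv2,numpy as np
print(env.state())
for c in("scene","top"):
    im=env.read_camera(c); cv2.imwrite(f"pics/{c}0.png",im[:,:,::-1])
    m=env.camera_model(c); print(c,{k:(np.round(v,4).tolist() if k=="view" else v) for k,v in m.items()})
    for th in("edge_mark","head_center","gap","bracket","clamp","clamp_mouth","tape_reel"):
        print(th,[(np.round(d["xyz"]).tolist(),round(d["confidence"],2)) for d in env.landmark_of(th,c)])
E
```

```text
pics
{'t': 0.0, 'joints': array([ 1.04542813e+00,  4.91569641e-01,  1.55945626e+00,  1.64100147e-05,
        1.09168907e+00, -1.05628631e-01]), 'qvel': array([-0.00085732, -0.00036494, -0.00020593, -0.00153588,  0.00055696,
       -0.00071022]), 'tau': array([ 1.06277184e-03, -6.12654448e+01, -2.58177334e+01,  6.91368990e-02,
        4.83355788e-02, -1.57911386e-04]), 'eef_pos': array([254.57060378, 570.53835702, 214.05313915]), 'tcp_rot': array([-3.14047813e+00, -1.32800499e-04,  2.72184544e+00]), 'ft_force': array([ 0.65376617, -1.00725353,  0.48010481]), 'moment': array([0.01095872, 0.02793735, 0.03806376]), 'opening': 0.9984047511698623}
scene {'fx': 443.87259167762915, 'fy': 443.87259167762915, 'cx': 319.37675129912043, 'cy': 239.81075808514223, 'k1': -0.057553493283730495, 'view': [[0.854, 0.5201, 0.0125, -441.8879], [0.4176, -0.6709, -0.6127, -191.8463], [-0.3103, 0.5285, -0.7902, 1371.1381], [0.0, 0.0, 0.0, 1.0]]}
edge_mark [([474.0, -145.0, 106.0], 0.97)]
head_center [([545.0, -42.0, 97.0], 0.61)]
gap [([542.0, -43.0, 103.0], 0.79)]
bracket [([511.0, -33.0, 0.0], 0.8)]
clamp
[... 270 characters left out ...]
0, 318.0, -5.0], 0.93)]
top {'fx': 472.4789599464578, 'fy': 472.4789599464578, 'cx': 322.17970005224225, 'cy': 234.40636185911043, 'k1': -0.08834642254991026, 'view': [[-0.0085, -1.0, 0.0024, -12.5775], [-0.9929, 0.0082, -0.1188, 538.7639], [0.1188, -0.0034, -0.9929, 1452.7359], [0.0, 0.0, 0.0, 1.0]]}
edge_mark [([472.0, -146.0, 106.0], 0.7)]
head_center [([541.0, -40.0, 96.0], 0.73)]
gap [([542.0, -39.0, 103.0], 0.57)]
bracket [([508.0, -36.0, -0.0], 0.93)]
clamp [([502.0, 209.0, 1.0], 0.71), ([413.0, 183.0, -6.0], 0.57), ([317.0, 145.0, 2.0], 0.54)]
clamp_mouth [([500.0, 211.0, 54.0], 0.68), ([317.0, 149.0, 37.0], 0.59), ([410.0, 179.0, 38.0], 0.56)]
tape_reel [([552.0, 320.0, 0.0], 0.78)]
```

View pics/scene0.png

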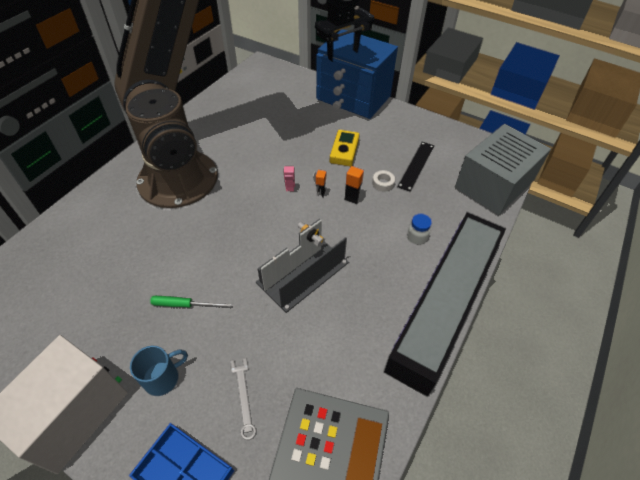

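View pics/top0.png

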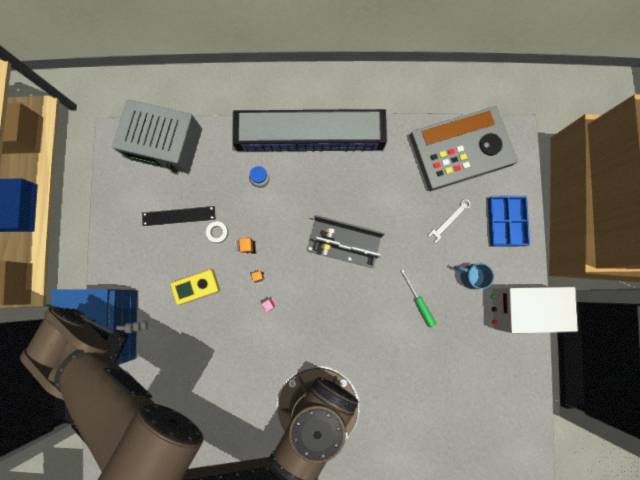

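```bash
python3 - <<'E'
import cv2
a=cv2.imread("pics/scene0.png")[140:300,210:370];cv2.imwrite("pics/crop1.png",cv2.resize(a,(600,600),interpolation=cv2.INTER_CUBIC))
a=cv2.imread("pics/scene0.png")[230:390,310:470];cv2.imwrite("pics/crop2.png",cv2.resize(a,(600,600),interpolation=cv2.INTER_CUBIC))
a=cv2.imread("pics/top0.png")[200:420,200:420];cv2.imwrite("pics/crop3.png",cv2.resize(a,(600,600),interpolation=cv2.INTER_CUBIC))
E
```

```text
(no output)
```

View pics/crop1.png

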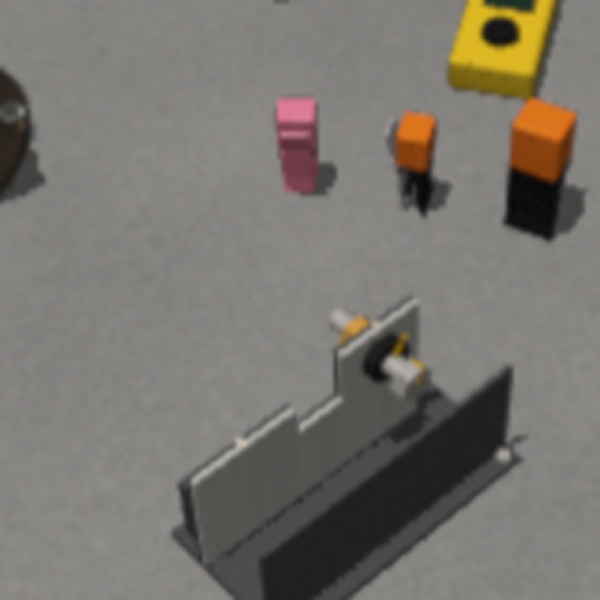

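View pics/crop2.png

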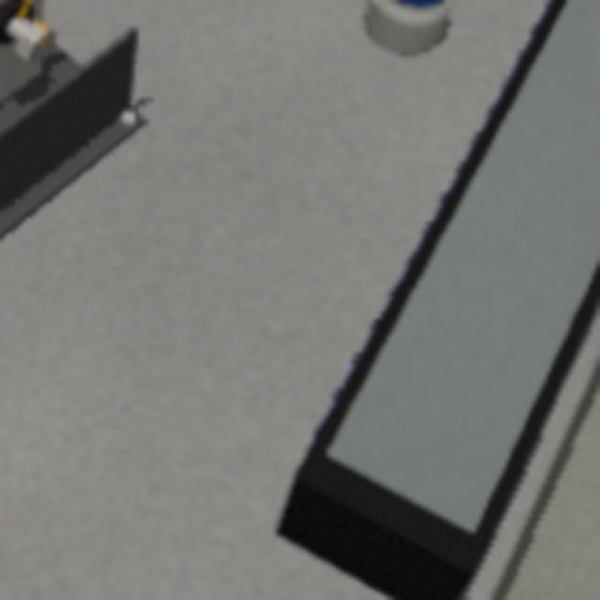

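View pics/crop3.png

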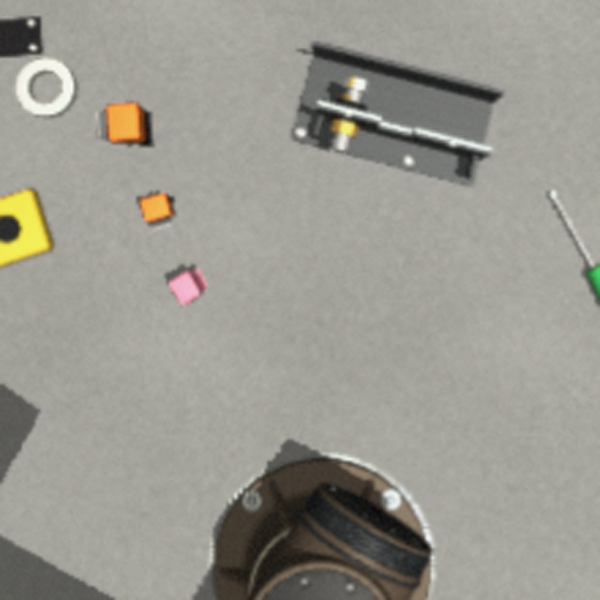

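The smaller orange clamp is the middle one, at about scene (320,182) and top (257,276). The pink one (289,178) and the larger orange one (354,184) are decoys. Next I'll fit the bracket and clamp poses.

```bash
cat > h.py <<'E'
import numpy as np, cv2
from cell import env
from scipy.optimize import least_squares
def proj(c,P):
    m=env.camera_model(c);V=np.array(m["view"]);P=np.atleast_2d(P)
    q=P@V[:3,:3].T+V[:3,3];s=q[:,:2]/q[:,2:];r2=(s**2).sum(1,keepdims=True);s=s*(1+m["k1"]*r2)
    return s*[m["fx"],m["fy"]]+[m["cx"],m["cy"]]
def place(P,x,y,yaw,z=0):
    c,s=np.cos(yaw),np.sin(yaw);P=np.atleast_2d(P).astype(float)
    return np.c_[c*P[:,0]-s*P[:,1]+x,s*P[:,0]+c*P[:,1]+y,P[:,2]+z]
def box(x0,x1,y0,y1,z0,z1):
    v=np.array([[x,y,z] for x in(x0,x1) for y in(y0,y1) for z in(z0,z1)],float)
    e=[(i,j) for i in range(8) for j in range(i) if bin(i^j).count("1")==1]
    return [(v[i],v[j]) for i,j in e]
BR=box(66,70,-160,60,0,95)+box(-4,4,-35,35,6,126)+box(-4,4,-160,-75,6,105)+box(-35,85,-160,60,0,6)
CL=box(-13,13,-15,15,50,84)
def draw(c,im,segs,pose,roi,name,col=(0,255,0),z=0,S=None):
    x0,y0,x1,y1=roi;S=S or min(800/(x1-x0),600/(y1-y0))
    a=cv2.resize(im[y0:y1,x0:x1],None,fx=S,fy=S,interpolation=cv2.INTER_CUBIC).copy()
    for p,q in segs:
        u=proj(c,place([p,q],*pose,z=z)); u=((u-[x0,y0]+.5)*S).astype(int)
        cv2.line(a,tuple(map(int,u[0])),tuple(map(int,u[1])),col,1,cv2.LINE_AA)
    cv2.imwrite(name,a)
E
python3 - <<'E'
from h import *
B={"edge_mark":(0,-117.5,105),"head_center":(34,0,100),"gap":(35,0,100),"bracket":(0,0,0)}
obs=[];cl=[]
for c in("scene","top"):
  for k in range(2):
    env.read_camera(c)
    for th,p in B.items():
        d=env.landmark_of(th,c)
        if d: obs.append((p,d[0]["xyz"]))
    for th in("clamp","clamp_mouth"):
        for d in env.landmark_of(th,c):
            if np.hypot(d["xyz"][0]-411,d["xyz"][1]-180)<25: cl.append(d["xyz"])
P=np.array([o[0] for o in obs],float);Q=np.array([o[1] for o in obs])
r=least_squares(lambda v:(place(P,*v)-Q)[:,:2].ravel(),[510,-35,-.28],loss="soft_l1",f_scale=4)
print(r.x,np.degrees(r.x[2]),np.round((place(P,*r.x)-Q)).tolist())
print(np.round(cl).tolist(),np.median(cl,0))
np.save("br.npy",r.x)
for c,roi in(("scene",(250,210,355,315)),("top",(300,205,390,275))):
    im=cv2.imread(f"pics/{c}0.png");draw(c,im,BR,r.x,roi,f"pics/br_{c}.png")
for c,roi in(("scene",(300,160,345,200)),("top",(240,262,275,290))):
    im=cv2.imread(f"pics/{c}0.png")
    a=im[roi[1]:roi[3],roi[0]:roi[2]];cv2.imwrite(f"pics/clr_{c}.png",cv2.resize(a,None,fx=15,fy=15,interpolation=cv2.INTER_CUBIC))
print(env.state()["t"])
E
```

```text
[ 5.09554282e+02 -3.27667147e+01 -2.82880459e-01] -16.207856434300798 [[-1.0, -3.0, -0.0], [-2.0, 2.0, 1.0], [3.0, 0.0, 1.0], [-0.0, -1.0, 0.0], [-2.0, 1.0, 1.0], [1.0, 1.0, 3.0], [-2.0, 2.0, -1.0], [1.0, -1.0, -0.0], [2.0, -2.0, -2.0], [-3.0, -0.0, 6.0], [2.0, -1.0, 1.0], [1.0, 3.0, -0.0], [-2.0, -3.0, 3.0], [-1.0, -2.0, -2.0], [4.0, 2.0, 1.0]]
[[411.0, 179.0, -0.0], [411.0, 182.0, 39.0], [410.0, 183.0, 40.0], [409.0, 182.0, -3.0], [412.0, 179.0, 36.0], [410.0, 183.0, -0.0], [409.0, 180.0, 36.0]] [410.4 181.5  35.6]
2.2
```

View pics/br_scene.png

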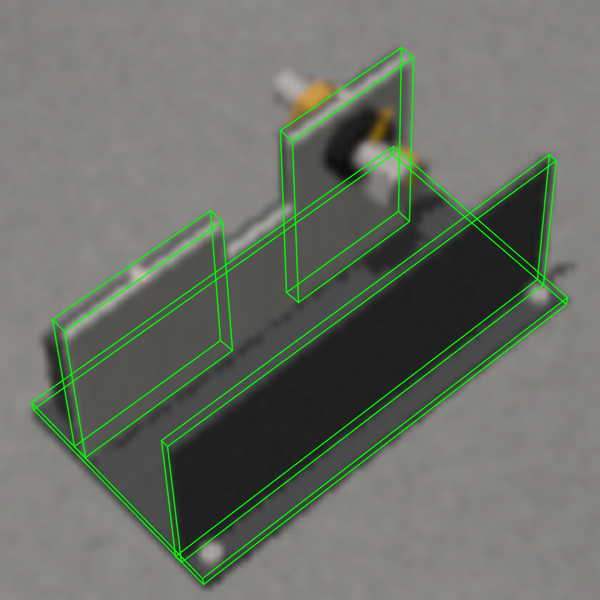

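View pics/br_top.png

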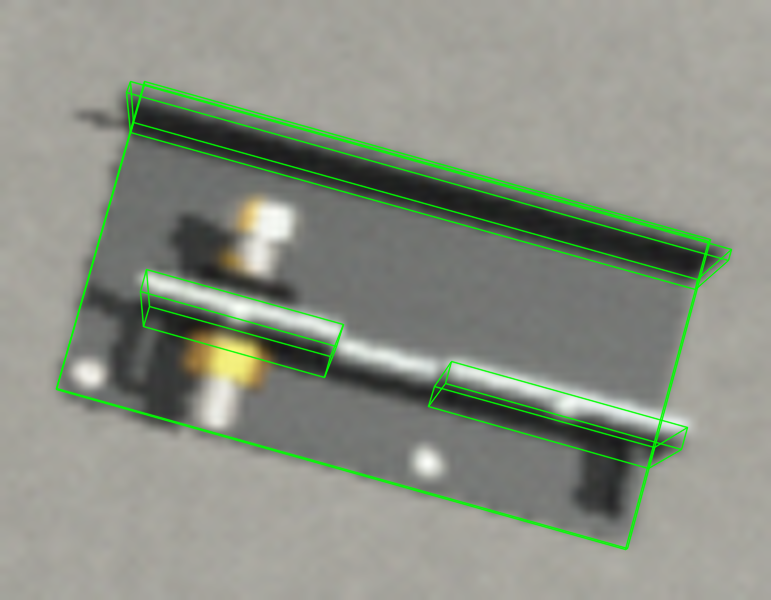

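View pics/clr_scene.png

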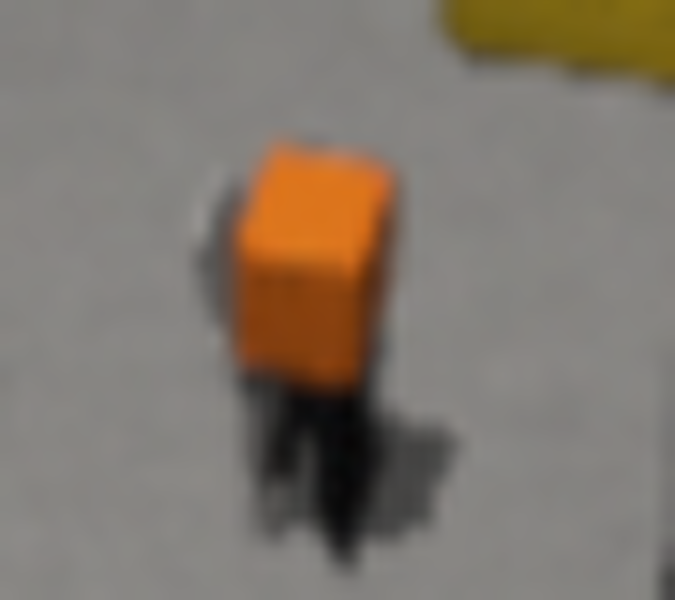

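View pics/clr_top.png

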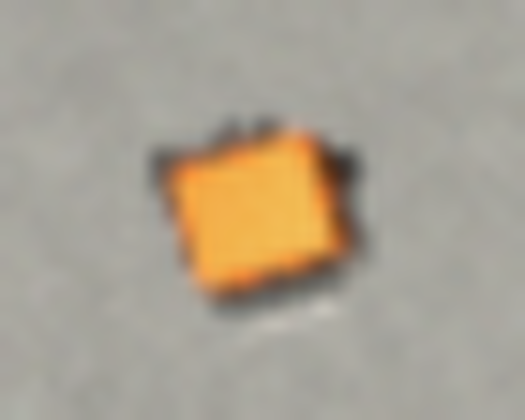

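```bash
python3 - <<'E'
from h import *
from scipy.optimize import minimize
def orange(im):
    hsv=cv2.cvtColor(im,cv2.COLOR_BGR2HSV)
    return ((hsv[...,0]<22)&(hsv[...,1]>130)&(hsv[...,2]>60)).astype(float)
data=[]
for c,roi in(("scene",(303,160,343,200)),("top",(240,262,275,290))):
    im=cv2.imread(f"pics/{c}0.png")
    a=im[roi[1]:roi[3],roi[0]:roi[2]];a=cv2.resize(a,None,fx=8,fy=8,interpolation=cv2.INTER_CUBIC)
    data.append((c,roi,orange(a)))
V=np.array([p for s in CL for p in s])
def cost(v,which=None):
    t=0
    for c,roi,m in data:
        if which and c!=which: continue
        u=((proj(c,place(V,v[0],v[1],v[2]))-roi[:2]+.5)*8).astype(np.float32)
        h=cv2.convexHull(u);r=np.zeros(m.shape);cv2.fillConvexPoly(r,np.round(h*16).astype(int),1,shift=4)
        t+=np.abs(r-m).sum()/m.sum()
    return t
for w in(None,"top","scene"):
  best=min((minimize(cost,[411,181,y],args=(w,),method="Nelder-Mead",options=dict(initial_simplex=[[411,181,y],[415,181,y],[411,185,y],[411,181,y+.15]])) for y in(.1,.3,.5)),key=lambda r:r.fun)
  print(w,best.x,np.degrees(best.x[2]),best.fun)
E
```

```text
None [4.10146501e+02 1.81799538e+02 3.26778400e-01] 18.723023130003888 0.3347861568512303
top [4.10033663e+02 1.82405730e+02 2.68709428e-01] 15.395916114374565 0.1091387245233399
scene [410.61429939 178.19606524   0.43191863] 24.747114666178025 0.1172499156070665
```

```bash
cat >> h.py <<'E'
def plan(target,yaw_deg,n,start=None,grip=-1):
    """print n rows for straight move to target with yaw; returns sim end"""
    s=env.state()
    p,y=start if start is not None else (s["eef_pos"].copy(),np.degrees(s["tcp_rot"][2]))
    p=np.array(p,float);dy=(yaw_deg-y+180)%360-180;p0=p.copy();y0=y
    out=[]
    for i in range(1,n+1):
        t=p0+(np.array(target)-p0)*i/n;a=np.radians(y);c,sn=np.cos(a),np.sin(a)
        R=np.array([[c,sn,0],[sn,-c,0],[0,0,-1]])
        d=np.round(R.T@(t-p)/400,4);tr=round(-(y0+dy*i/n-y)/180,4)
        p=p+R@d*400;y=y-tr*180;out+=[*d.tolist(),tr,grip]
    print(", ".join(f"{v:g}" for v in out));print("end",np.round(p,1),round(y,2));return p,y
E
python3 - <<'E'
from h import *
e=plan([410.3,181,150],197.5,8)
plan([410.3,181,53],197.5,2,start=e)
E
```

```text
-0.094, -0.0914, 0.0202, -0.0289, -1, -0.0854, -0.0996, 0.0202, -0.0288, -1, -0.076, -0.1069, 0.0202, -0.0289, -1, -0.066, -0.1133, 0.0203, -0.0288, -1, -0.0555, -0.1188, 0.0202, -0.0289, -1, -0.0445, -0.1234, 0.0202, -0.0288, -1, -0.0332, -0.1268, 0.0202, -0.0289, -1, -0.0215, -0.1294, 0.0202, -0.0288, -1
end [410.3 181.  150. ] 197.49
-0, -0, 0.1213, -0, -1, -0, -0, 0.1212, -0, -1
end [410.3 181.   53. ] 197.49
```

```bash
python3 -m pendant '[-0.094,-0.0914,0.0202,-0.0289,-1,-0.0854,-0.0996,0.0202,-0.0288,-1,-0.076,-0.1069,0.0202,-0.0289,-1,-0.066,-0.1133,0.0203,-0.0288,-1,-0.0555,-0.1188,0.0202,-0.0289,-1,-0.0445,-0.1234,0.0202,-0.0288,-1,-0.0332,-0.1268,0.0202,-0.0289,-1,-0.0215,-0.1294,0.0202,-0.0288,-1,0,0,0,0,-1,0,0,0,0,-1]'; python3 - <<'E'
from h import *
plan([410.3,181,100],197.5,2)
for c in("scene","top"):
    im=env.read_camera(c)[:,:,::-1]; cv2.imwrite(f"pics/{c}1.png",im)
E
```

```text
t: 3.45
eef_pos: [410.3, 181.2, 150.1]
tcp_rot: [3.141, 0.0, -2.838]
ft_force: [-0.1, 0.7, 0.2]
opening: 1.002
0, -0.0002, 0.0626, -0.0003, -1, 0.0001, -0.0002, 0.0627, -0.0003, -1
end [410.3 181.  100. ] -162.5
```

```bash
python3 - <<'E'
import cv2
a=cv2.imread("pics/scene1.png")[90:230,240:420];b=cv2.imread("pics/top1.png")[210:350,170:350]
cv2.imwrite("pics/v1.png",cv2.resize(cv2.hconcat([a,b]),None,fx=2.2,fy=2.2,interpolation=cv2.INTER_CUBIC))
E
```

```text
(no output)
```

View pics/v1.png

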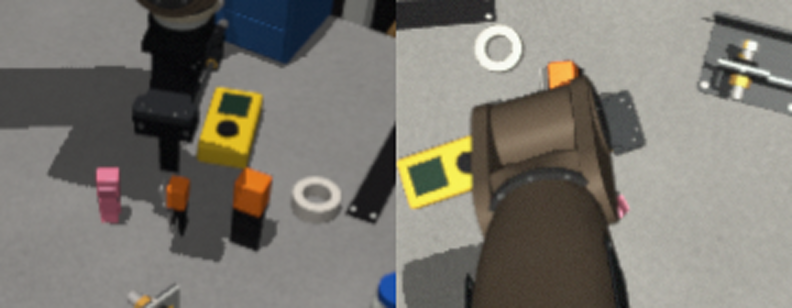

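The tool is above the small clamp, well clear of its neighbours. Next I descend and grip.

```bash
python3 -m pendant '[0,0,0.1,0,-1,0,0,0.1,0,-1,0,0,0.042,0,-1,0,0,0,0,-0.2,0,0,0,0,-0.2,0,0,0,0,0.2,0,0,0,0,0.2,0,0,0,0,1,0,0,0,0,1,0,0,0,0,1]'; python3 - <<'E'
from h import *
for c in("scene",):
    im=env.read_camera(c)[:,:,::-1]; cv2.imwrite(f"pics/{c}2.png",cv2.resize(im[90:230,240:420],None,fx=4,fy=4,interpolation=cv2.INTER_CUBIC))
E
```

```text
t: 4.8
eef_pos: [410.3, 181.0, 53.2]
tcp_rot: [3.142, 0.0, -2.836]
ft_force: [0.6, 1.2, -0.1]
opening: 0.318
```

View pics/scene2.png

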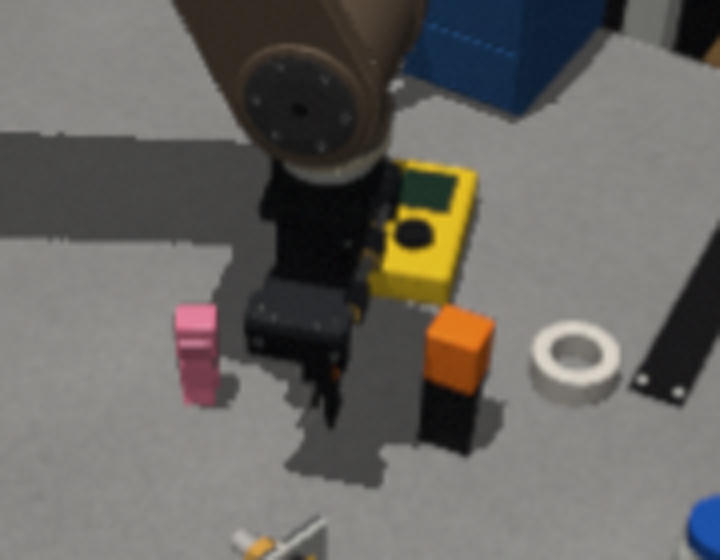

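```bash
python3 - <<'E'
from h import *
b=np.load("br.npy");t=place([0,-117.5,0],*b)[0];yw=np.degrees(b[2])+180;print(t,yw)
s=env.state()["eef_pos"]
e=plan([s[0],s[1],200],-162.5,3,grip=1)
e=plan([t[0],t[1],190],yw,7,start=e,grip=1)
E
```

```text
[ 476.75735582 -145.5967267     0.        ] 163.7921435656992
0, 0, -0.1223, -0, 1, 0, 0, -0.1224, -0, 1, 0, 0, -0.1223, -0.0001, 1
end [410.3 181.  200. ] -162.49
0.0125, -0.1184, 0.0036, 0.0268, 1, 0.0024, -0.119, 0.0035, 0.0267, 1, -0.0075, -0.1187, 0.0036, 0.0268, 1, -0.0175, -0.1178, 0.0036, 0.0267, 1, -0.0272, -0.1158, 0.0035, 0.0268, 1, -0.037, -0.1132, 0.0036, 0.0268, 1, -0.0463, -0.1096, 0.0036, 0.0267, 1
end [ 476.8 -145.6  190. ] -196.21
```

```bash
python3 -m pendant '[0,0,-0.1223,0,1,0,0,-0.1224,0,1,0,0,-0.1223,0,1,0.0125,-0.1184,0.0036,0.0268,1,0.0024,-0.119,0.0035,0.0267,1,-0.0075,-0.1187,0.0036,0.0268,1,-0.0175,-0.1178,0.0036,0.0267,1,-0.0272,-0.1158,0.0035,0.0268,1,-0.037,-0.1132,0.0036,0.0268,1,-0.0463,-0.1096,0.0036,0.0267,1]';python3 -m pendant '[0,0,0,0,1,0,0,0,0,1]'; python3 - <<'E'
from h import *
L=[]
for c in("scene","top"):
    im=env.read_camera(c)[:,:,::-1]; cv2.imwrite(f"pics/{c}3.png",im)
    for th in("clamp_mouth","clamp","edge_mark"):print(c,th,[(np.round(d["xyz"],1).tolist(),round(d["confidence"],2)) for d in env.landmark_of(th,c)])
a=cv2.imread("pics/scene3.png")[190:320,230:370];b=cv2.imread("pics/top3.png")[190:320,290:430]
cv2.imwrite("pics/v3.png",cv2.resize(cv2.hconcat([a,b]),None,fx=2.8,fy=2.8,interpolation=cv2.INTER_CUBIC))
E
```

```text
t: 6.1
eef_pos: [476.5, -147.2, 189.7]
tcp_rot: [3.141, -0.0, 2.855]
ft_force: [0.6, 0.2, -1.1]
opening: 0.316
t: 6.35
eef_pos: [476.1, -145.2, 189.6]
tcp_rot: [3.141, -0.001, 2.859]
ft_force: [-0.9, -0.3, -1.4]
opening: 0.315
scene clamp_mouth [([498.4, 210.1, 53.7], 0.8), ([478.4, -144.1, 175.9], 0.56), ([325.0, 150.7, 35.7], 0.41), ([727.6, 176.1, -0.3], 0.32)]
scene clamp [([479.4, -146.9, 134.4], 0.88), ([499.2, 212.3, -6.9], 0.63)]
scene edge_mark [([477.7, -145.8, 104.9], 0.65)]
top clamp_mouth [([500.2, 210.1, 55.2], 0.81), ([607.5, 448.9, -3.4], 0.2)]
top clamp [([499.7, 210.6, 3.0], 0.8), ([319.8, 148.7, 0.9], 0.49)]
top edge_mark []
```

View pics/v3.png

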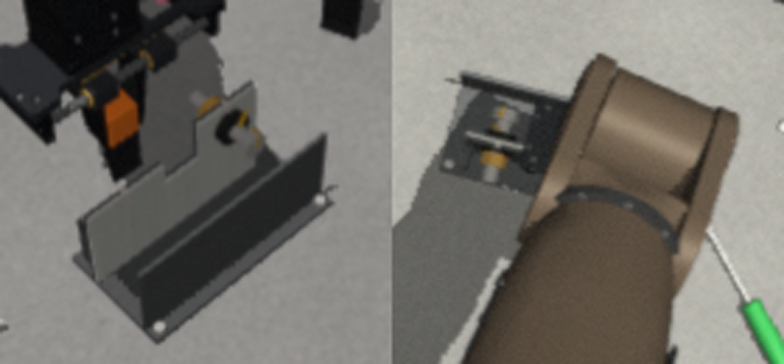

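```bash
python3 -m pendant '[0,0,0.032,0,1,0,0,0.03,0,1,0,0,0,0,1]'; python3 - <<'E'
from h import *
im=env.read_camera("scene")[:,:,::-1]; cv2.imwrite("pics/scene4.png",im)
s=env.state();p=s["eef_pos"];b=np.load("br.npy")
for th in("clamp_mouth","clamp","edge_mark"):print(th,[(np.round(d["xyz"],1).tolist(),round(d["confidence"],2)) for d in env.landmark_of(th,"scene")][:2])
# overlay: clamp block+fixed jaw at tool pose, and wing
J=CL+box(8,13,-12,12,0,50)+box(-7,8,-12,12,0,0)
roi=(240,200,320,260)
draw("scene",im,J,(p[0],p[1],s["tcp_rot"][2]-np.pi),roi,"pics/v4.png",z=p[2]-53.2)
cv2.imwrite("pics/v4r.png",cv2.resize(im[200:260,240:320],None,fx=10,fy=10,interpolation=cv2.INTER_CUBIC))
E
```

```text
t: 7.12
eef_pos: [476.1, -145.4, 163.8]
tcp_rot: [3.141, -0.002, 2.858]
ft_force: [0.1, 0.6, -1.6]
opening: 0.312
clamp_mouth [([505.4, 213.3, 51.3], 0.85)]
clamp [([500.8, 212.9, -3.7], 0.88), ([478.6, -147.3, 109.9], 0.84)]
edge_mark [([475.9, -148.0, 105.0], 0.79)]
```

View pics/v4.png

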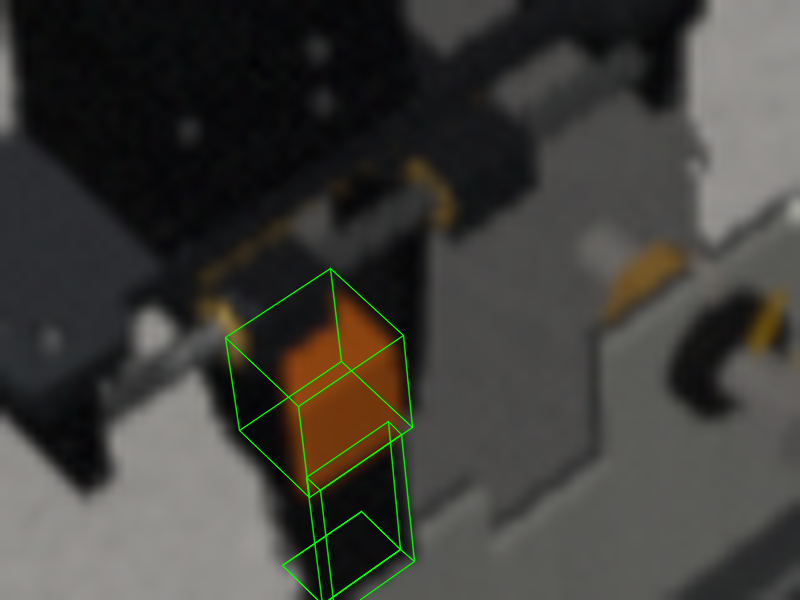

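View pics/v4r.png

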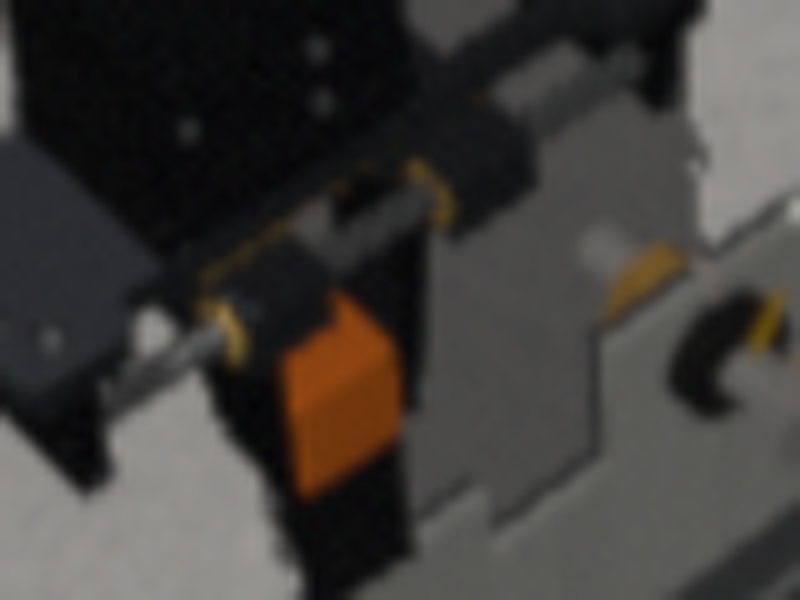

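```bash
python3 -m pendant '[0,0,0.02,0,1,0,0,0.015,0,1,0,0,0.015,0,1,0,0,0,0,1]';python3 -m pendant '[0,0,0.02,0,1,0,0,0.02,0,1,0,0,0,0,1]'
```

```text
t: 7.82
eef_pos: [477.5, -146.0, 144.9]
tcp_rot: [-3.141, 0.002, 2.858]
ft_force: [4.8, -1.5, -2.9]
opening: 0.313
t: 8.2
eef_pos: [478.2, -146.2, 128.9]
tcp_rot: [-3.141, 0.004, 2.859]
ft_force: [9.1, -2.5, -7.5]
opening: 0.313
```

```bash
python3 -m pendant '[-0.005,0,0,0,1,0,0,0,0,1]'; python3 - <<'E'
from h import *
s=env.state();print(s["ft_force"],s["moment"],s["eef_pos"])
im=env.read_camera("scene")[:,:,::-1]
cv2.imwrite("pics/v5.png",cv2.resize(im[200:290,240:350],None,fx=7,fy=6.6,interpolation=cv2.INTER_CUBIC))
E
```

```text
t: 8.45
eef_pos: [478.6, -146.3, 128.9]
tcp_rot: [-3.142, -0.0, 2.859]
ft_force: [3.0, -2.6, -3.0]
opening: 0.318
[ 3.03833641 -2.62716708 -3.03211496] [-0.48313851 -0.5723235   0.13710897] [ 478.55781203 -146.27158608  128.86669478]
```

View pics/v5.png

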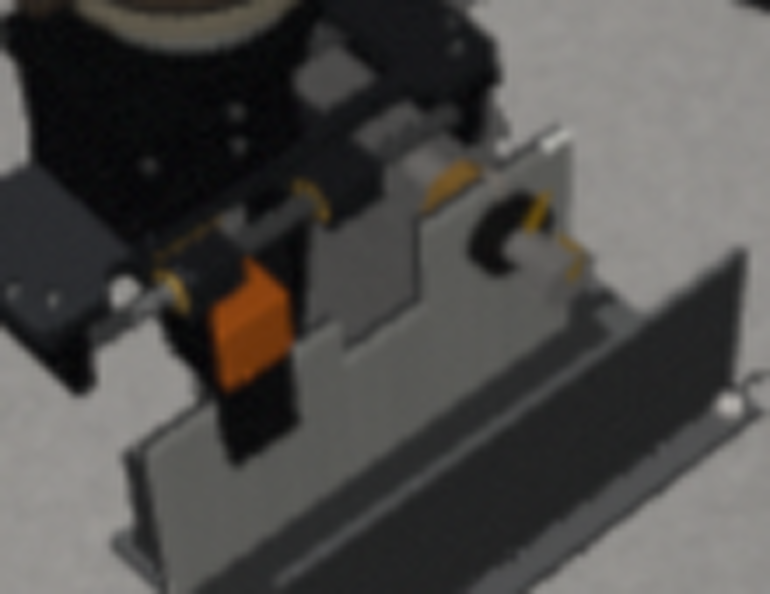

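```bash
python3 -m pendant '[-0.001,0,0.015,0,1,0,0,0.008,0,1,0,0,0,0,1,0,0,0,0,1]';python3 -m pendant '[0,0,0.006,0,1,0,0,0,0,1,0,0,0,0,1]'
```

```text
t: 9.0
eef_pos: [478.7, -146.1, 119.5]
tcp_rot: [3.141, -0.001, 2.858]
ft_force: [1.7, -1.3, -7.5]
opening: 0.315
t: 9.38
eef_pos: [479.1, -146.2, 118.8]
tcp_rot: [-3.142, 0.001, 2.859]
ft_force: [-3.4, 2.1, 16.0]
opening: 0.312
```

```bash
python3 -m pendant '[0,0,0.003,0,1,0,0,0,0,1,0,0,0,0,1]'; python3 - <<'E'
from h import *
im=env.read_camera("scene")[:,:,::-1]
cv2.imwrite("pics/v6.png",cv2.resize(im[200:290,240:350],None,fx=7,fy=6.6,interpolation=cv2.INTER_CUBIC))
for th in("clamp_mouth","clamp","edge_mark"):print(th,[(np.round(d["xyz"],1).tolist(),round(d["confidence"],2)) for d in env.landmark_of(th,"scene")][:3])
E
```

```text
t: 9.75
eef_pos: [479.3, -146.3, 118.6]
tcp_rot: [-3.141, 0.003, 2.859]
ft_force: [-5.6, 4.1, 28.1]
opening: 0.317
clamp_mouth [([480.1, -144.3, 104.1], 0.79), ([502.7, 210.7, 53.0], 0.7), ([322.7, 147.9, 37.3], 0.42)]
clamp [([500.0, 207.6, -4.7], 0.95), ([479.3, -148.0, 66.1], 0.53), ([323.3, 147.3, -1.1], 0.43)]
edge_mark [([474.4, -144.2, 105.3], 0.64)]
```

View pics/v6.png

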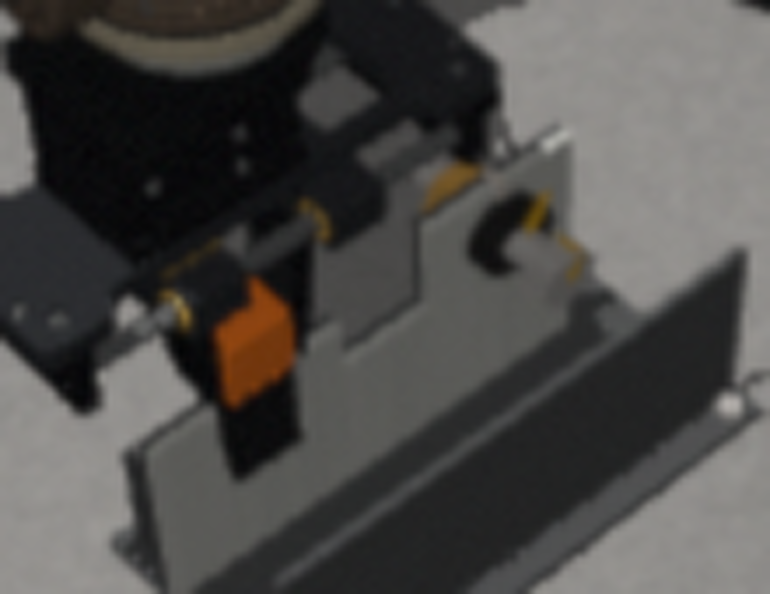

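```bash
python3 -m pendant '[0,0,-0.007,0,1,0,0,0,0,0.3,0,0,0,0,0.1,0,0,0,0,-0.2,0,0,0,0,-0.2,0,0,0,0,-0.2]'; python3 -m pendant '[0,0,-0.05,0,-0.2,0,0,-0.08,0,-0.2,0,0,-0.08,0,-0.2,0,0,0,0,-0.2]';  python3 - <<'E'
from h import *
im=env.read_camera("scene")[:,:,::-1];cv2.imwrite("pics/scene7.png",im)
cv2.imwrite("pics/v7.png",cv2.resize(im[200:290,240:350],None,fx=7,fy=6.6,interpolation=cv2.INTER_CUBIC))
for th in("clamp_mouth","clamp","edge_mark","head_center","bolt_head"):print(th,[(np.round(d["xyz"],1).tolist(),round(d["confidence"],2)) for d in env.landmark_of(th,"scene")][:3])
E
```

```text
t: 10.7
eef_pos: [478.9, -146.3, 119.1]
tcp_rot: [3.141, -0.0, 2.858]
ft_force: [-0.0, 0.8, 0.4]
opening: 0.595
t: 11.2
eef_pos: [479.7, -146.6, 205.0]
tcp_rot: [-3.141, 0.004, 2.859]
ft_force: [0.4, 0.1, -0.5]
opening: 0.602
clamp_mouth [([480.1, -145.6, 108.8], 0.89), ([500.2, 213.3, 52.5], 0.59), ([325.4, 146.4, 38.0], 0.59)]
clamp [([501.5, 212.1, -6.4], 0.97), ([481.2, -144.1, 65.3], 0.59), ([320.7, 147.9, -2.0], 0.54)]
edge_mark [([475.9, -146.7, 103.9], 0.58)]
head_center [([540.7, -45.1, 98.1], 0.85)]
bolt_head [([539.9, -46.3, 98.4], 0.56)]
```

View pics/v7.png

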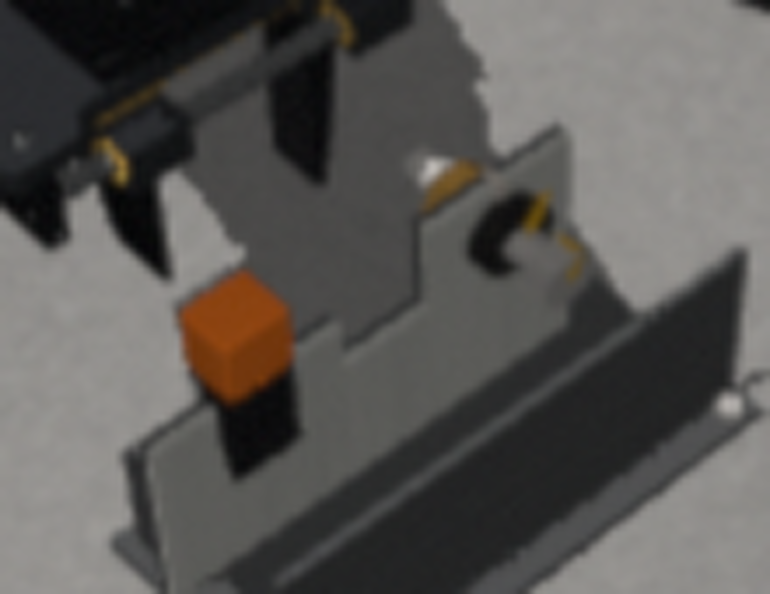

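```bash
python3 - <<'E'
from h import *
b=np.load("br.npy");t=place([34,0,0],*b)[0];yw=np.degrees(b[2])+180;print(t,yw)
e=plan([t[0],t[1],190],yw,3,grip=0.16)
e=plan([t[0],t[1],130],yw,2,start=e,grip=0.16)
E
```

```text
[542.20296673 -42.25688921   0.        ] 163.7921435656992
-0.0267, 0.0979, 0.0102, -0, 0.16, -0.0267, 0.098, 0.0102, -0.0001, 0.16, -0.0267, 0.0979, 0.0102, 0, 0.16
end [542.2 -42.3 190. ] 163.79
-0, -0, 0.075, 0, 0.16, -0, -0, 0.075, 0, 0.16
end [542.2 -42.3 130. ] 163.79
```

```bash
python3 -m pendant '[-0.0267,0.098,0.0102,0,0.16,-0.0267,0.098,0.0102,0,0.16,-0.0267,0.098,0.0102,0,0.16,0,0,0.075,0,0.16,0,0,0.065,0,0.16,0,0,0,0,0.16,0,0,0,0,0.16]'; python3 - <<'E'
from h import *
s=env.state();print(s["eef_pos"],s["opening"]*95)
b=np.load("br.npy");print(np.degrees(s["tcp_rot"][2]))
im=env.read_camera("scene")[:,:,::-1]
H=[];
for x in(28,40):
    for k in range(6):
        a,c=np.radians(-25+60*k),np.radians(-25+60*k+60)
        f=lambda t:np.array([x,-13.85*np.sin(t),100+13.85*np.cos(t)]);H.append((f(a),f(c)))
draw("scene",im,H,b,(275,190,345,242),"pics/v8.png")
cv2.imwrite("pics/v8r.png",cv2.resize(im[190:242,275:345],None,fx=11,fy=11,interpolation=cv2.INTER_CUBIC))
im=env.read_camera("top")[:,:,::-1]
cv2.imwrite("pics/v8t.png",cv2.resize(im[200:270,290:390],None,fx=7,fy=7,interpolation=cv2.INTER_CUBIC))
E
```

```text
t: 12.38
eef_pos: [542.9, -42.4, 135.5]
tcp_rot: [3.141, 0.0, 2.858]
ft_force: [0.7, 0.1, 0.7]
opening: 0.419
[542.86626906 -42.44290464 135.45455983] 39.82582801791578
163.76889408491118
```

View pics/v8.png

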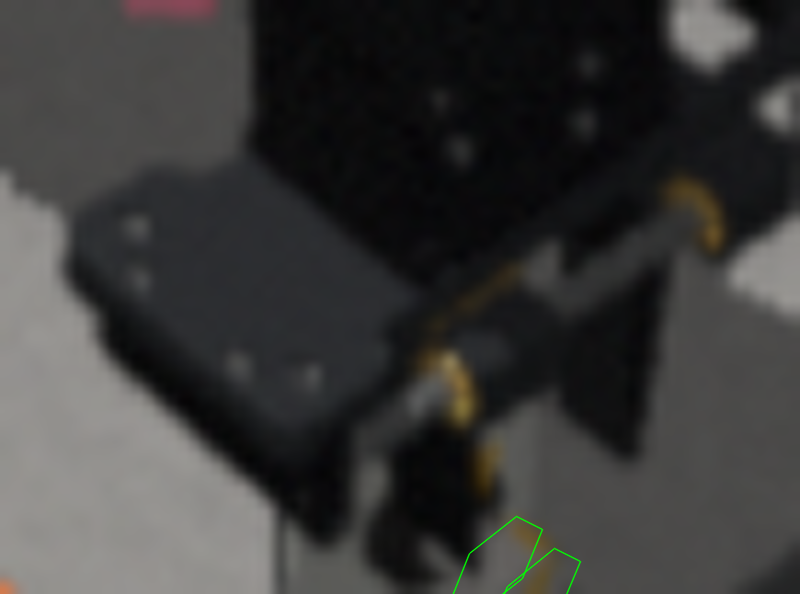

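View pics/v8r.png

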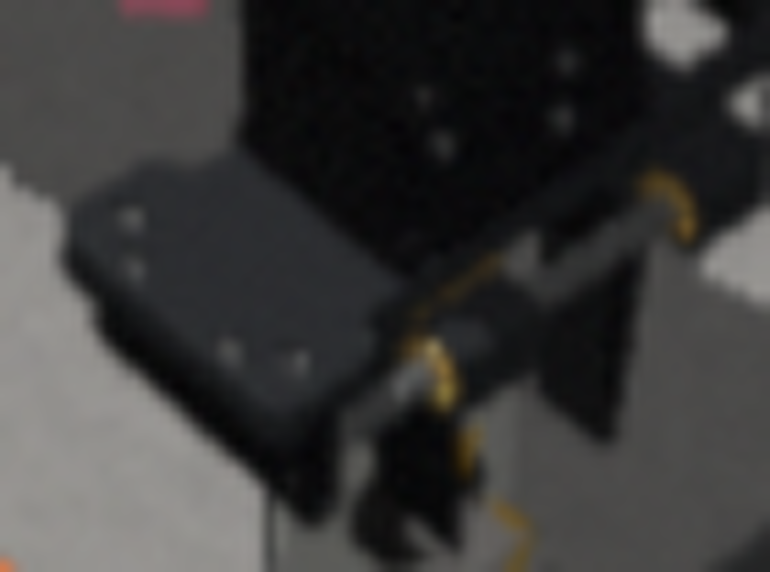

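```bash
python3 - <<'E'
from h import *
b=np.load("br.npy")
def hexs(ang):
    H=[]
    for x in(28,40):
        for k in range(6):
            a,c=ang+np.radians(60*k),ang+np.radians(60*k+60)
            f=lambda t:np.array([x,-13.85*np.sin(t),100+13.85*np.cos(t)]);H.append((f(a),f(c)))
    f=lambda x,r:np.array([x,-r*np.sin(ang),100+r*np.cos(ang)])
    H+=[(f(40,0),f(40,13.85)),(f(28,13.85),f(40,13.85))]
    return H
im=cv2.imread("pics/scene7.png")
roi=(300,220,335,250)
draw("scene",im,[],b,roi,"pics/a.png",S=11);draw("scene",im,hexs(-.45),b,roi,"pics/b.png",S=11)
cv2.imwrite("pics/v9.png",cv2.hconcat([cv2.imread("pics/a.png"),cv2.imread("pics/b.png")]))
im=env.read_camera("scene")[:,:,::-1]
cv2.imwrite("pics/v9b.png",cv2.resize(im[200:260,290:350],None,fx=9,fy=9,interpolation=cv2.INTER_CUBIC))
E
```

```text
(no output)
```

View pics/v9.png

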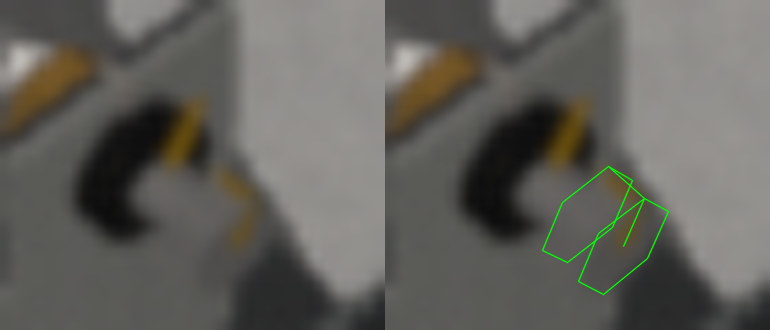

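View pics/v9b.png

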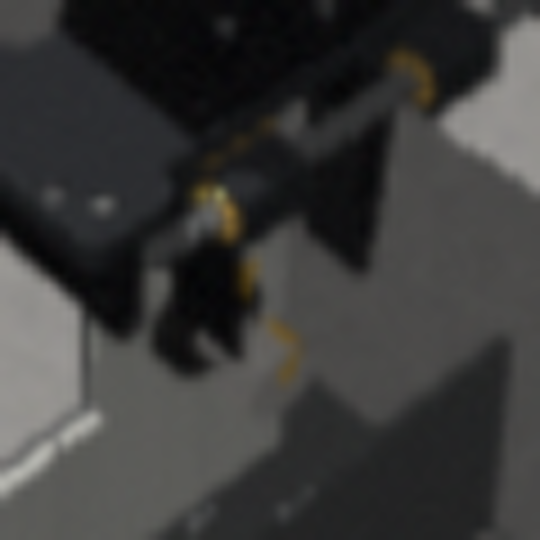

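View pics/v8t.png

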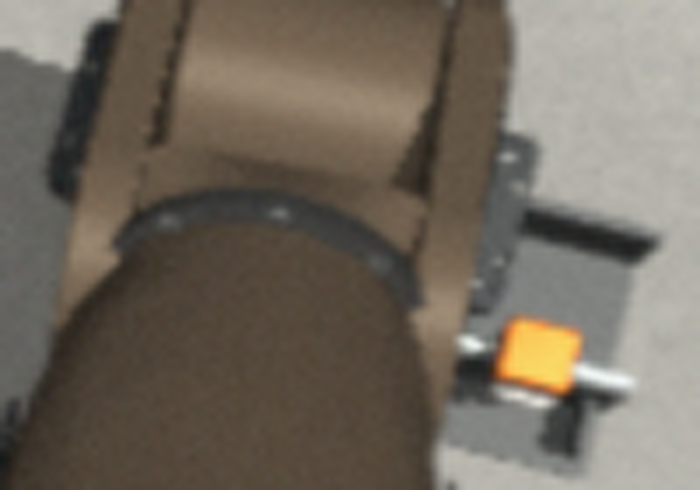

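```bash
python3 -m pendant '[0.0017,0,0.05,0,0.16,0,0,0.02,0,0.16,0,0,0,0,0.16]'; python3 -m pendant '[0,0,0.04,0,0.16,0,0,0.034,0,0.16,0,0,0,0,0.16,0,0,0,0,0.16]'; python3 - <<'E'
from h import *
im=env.read_camera("scene")[:,:,::-1]
cv2.imwrite("pics/v10.png",cv2.resize(im[200:260,290:350],None,fx=9,fy=9,interpolation=cv2.INTER_CUBIC))
E
```

```text
t: 12.9
eef_pos: [541.8, -42.2, 106.9]
tcp_rot: [3.142, -0.0, 2.858]
ft_force: [0.4, -0.2, -0.1]
opening: 0.421
t: 13.4
eef_pos: [542.0, -42.1, 77.3]
tcp_rot: [3.142, -0.0, 2.859]
ft_force: [-1.0, 1.2, 0.1]
opening: 0.42
```

View pics/v10.png

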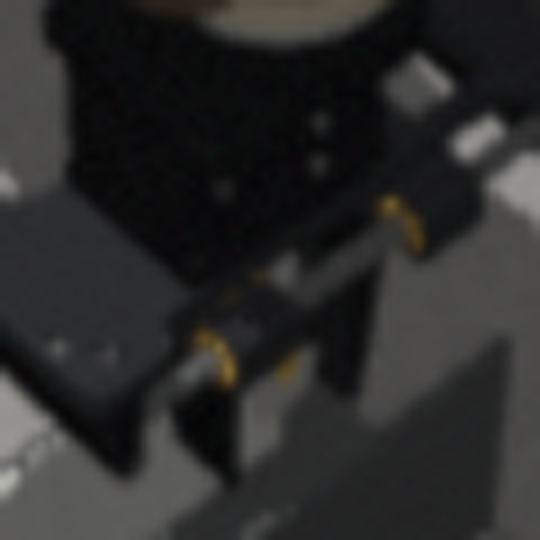

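Fingers straddle the head. The pointer's lower end shows at zoom (290,365). Next I move toward −y so that only the +y finger touches it.

```bash
python3 -m pendant '[0,-0.0125,0,0,0.16,0,0,0,0,0.16,0,0,0,0,0.16]'; python3 -m pendant '[0,-0.003,0,0,0.16,0,0,0,0,0.16]'; python3 -m pendant '[0,-0.003,0,0,0.16,0,0,0,0,0.16]'
```

```text
t: 13.82
eef_pos: [540.5, -47.0, 77.4]
tcp_rot: [3.141, 0.0, 2.858]
ft_force: [-0.8, -0.8, 0.5]
opening: 0.425
t: 14.08
eef_pos: [540.2, -48.1, 77.3]
tcp_rot: [3.142, 0.0, 2.858]
ft_force: [0.1, -0.1, 0.6]
opening: 0.422
t: 14.32
eef_pos: [539.9, -49.0, 77.3]
tcp_rot: [3.141, 0.0, 2.858]
ft_force: [1.2, 3.1, -0.9]
opening: 0.42
```

```bash
python3 -m pendant '[0,-0.003,0,0,0.16,0,0,0,0,0.16]'; python3 -m pendant '[0,-0.002,-0.004,0,0.16,0,-0.001,-0.004,0,0.16,0,0,0,0,0.16]';python3 - <<'E'
from h import *
im=env.read_camera("scene")[:,:,::-1]
cv2.imwrite("pics/v11.png",cv2.resize(im[200:260,290:350],None,fx=9,fy=9,interpolation=cv2.INTER_CUBIC))
E
```

```text
t: 14.58
eef_pos: [539.8, -49.2, 77.3]
tcp_rot: [3.14, 0.0, 2.858]
ft_force: [3.7, 11.6, 0.2]
opening: 0.422
t: 14.95
eef_pos: [539.6, -50.0, 80.5]
tcp_rot: [3.14, 0.0, 2.858]
ft_force: [5.1, 15.1, 1.3]
opening: 0.421
```

View pics/v11.png

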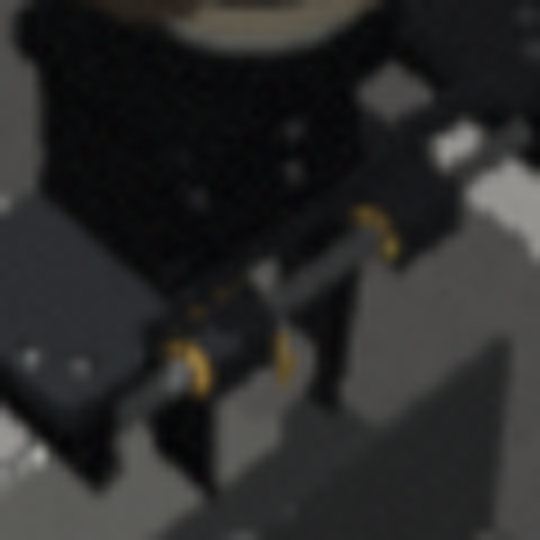

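```bash
python3 -m pendant '[0,-0.0015,-0.004,0,0.16,0,-0.001,-0.004,0,0.16,0,0,0,0,0.16]'; python3 -m pendant '[0,-0.001,-0.004,0,0.16,0,-0.001,-0.002,0,0.16,0,0,0,0,0.16]';python3 - <<'E'
from h import *
im=env.read_camera("scene")[:,:,::-1];print(env.state()["moment"])
cv2.imwrite("pics/v12.png",cv2.resize(im[200:260,290:350],None,fx=9,fy=9,interpolation=cv2.INTER_CUBIC))
E
```

```text
t: 15.38
eef_pos: [539.2, -50.4, 82.9]
tcp_rot: [3.139, -0.001, 2.858]
ft_force: [7.7, 19.3, -10.1]
opening: 0.423
t: 15.75
eef_pos: [538.9, -50.3, 84.6]
tcp_rot: [3.138, -0.002, 2.858]
ft_force: [11.4, 25.3, -18.8]
opening: 0.423
[ 4.31057987 -1.85877188 -0.11370839]
```

View pics/v12.png

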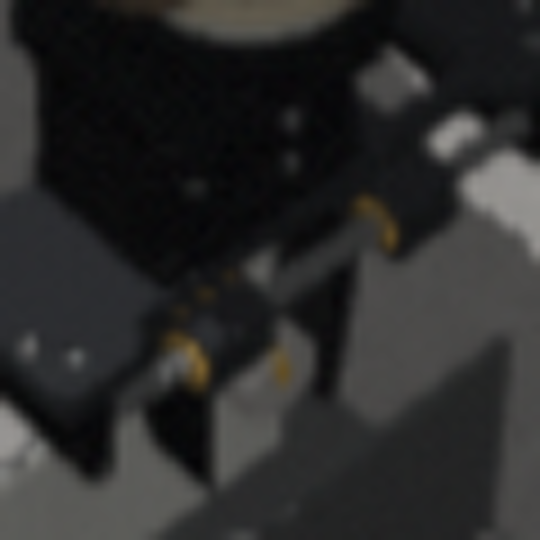

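```bash
python3 -m pendant '[0,0.002,0,0,0.2,0,0.0025,0,0,0.24,0,0,0,0,0.24]'; python3 -m pendant '[0,0.0025,0,0,0.285,0,0.0025,0,0,0.325,0,0,0,0,0.325]'
```

```text
t: 16.18
eef_pos: [539.4, -48.5, 84.6]
tcp_rot: [3.138, -0.002, 2.858]
ft_force: [10.9, 27.1, -18.5]
opening: 0.381
t: 16.55
eef_pos: [539.9, -46.6, 84.6]
tcp_rot: [3.138, -0.002, 2.858]
ft_force: [11.1, 27.6, -18.3]
opening: 0.338
```

```bash
python3 - <<'E'
from h import *
im=env.read_camera("scene")[:,:,::-1];print(env.state()["moment"])
cv2.imwrite("pics/v13.png",cv2.resize(im[200:260,290:350],None,fx=9,fy=9,interpolation=cv2.INTER_CUBIC))
E
```

```text
[ 4.53821055 -1.92189147 -0.00546615]
```

View pics/v13.png

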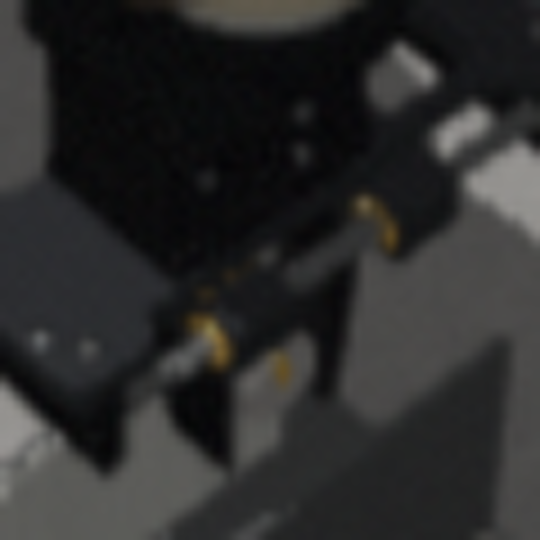

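```bash
python3 -m pendant '[0,0.0025,0,0,0.367,0,0.0025,0,0,0.41,0,0,0,0,0.41]'; python3 -m pendant '[0,0.0025,0,0,0.45,0,0.0015,0,0,0.48,0,0,0,0,0.5]'; python3 -m pendant '[0,0,0,0,1,0,0,0,0,1,0,0,0,0,1]'
```

```text
t: 16.98
eef_pos: [540.5, -44.7, 84.6]
tcp_rot: [3.138, -0.002, 2.858]
ft_force: [11.8, 27.1, -18.0]
opening: 0.296
t: 17.35
eef_pos: [541.0, -42.8, 84.6]
tcp_rot: [3.137, -0.001, 2.858]
ft_force: [13.1, 30.0, -18.1]
opening: 0.253
t: 17.73
eef_pos: [541.1, -42.7, 84.6]
tcp_rot: [3.137, -0.001, 2.858]
ft_force: [12.3, 29.2, -19.8]
opening: 0.251
```

```bash
cat > look.py <<'E'
from h import *
import sys
im=env.read_camera("scene")[:,:,::-1]
cv2.imwrite(sys.argv[1],cv2.resize(im[210:255,300:345],None,fx=13,fy=13,interpolation=cv2.INTER_CUBIC));s=env.state();print(s["moment"],s["ft_force"],s["opening"]*95)
E
python3 look.py pics/v14.png
```

```text
[ 5.21901183 -2.16600767  0.00892084] [ 13.03996682  30.98779569 -18.81647095] 24.033100754620122
```

View pics/v14.png

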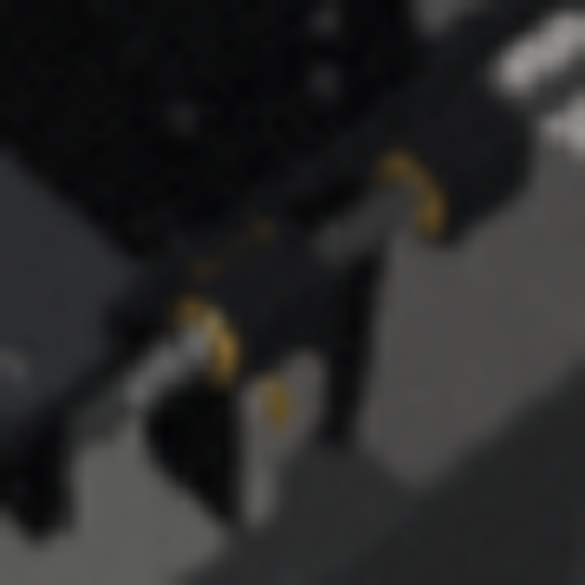

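Opening reads 24.03 mm, which is across flats, and the pointer (zoom 278,400) looks upright. Next I relieve the side load.

```bash
python3 -m pendant '[0,0.002,0.001,0,1,0,0.001,0.001,0,1,0,0,0,0,1,0,0,0,0,1]';
```

```text
t: 18.27
eef_pos: [541.1, -42.7, 84.5]
tcp_rot: [3.139, -0.001, 2.858]
ft_force: [6.7, 21.6, -10.0]
opening: 0.253
```

```bash
python3 -m pendant '[0.0005,0.002,0.001,0,1,0,0.002,0.001,0,1,0,0,0,0,1,0,0,0,0,1]';
```

```text
t: 18.77
eef_pos: [541.2, -42.5, 84.5]
tcp_rot: [3.141, -0.001, 2.858]
ft_force: [1.4, 7.8, 0.5]
opening: 0.253
```

```bash
python3 -m pendant '[0,0.0015,0,0,1,0,0,0,0,1,0,0,0,0,1,0,0,0,0,1]'; python3 look.py pics/v15.png; python3 - <<'E'
from h import *
for c in("scene","top"):
    im=env.read_camera(c)[:,:,::-1];cv2.imwrite(f"pics/{c}15.png",im)
    for th in("clamp_mouth","clamp"):print(th,[(np.round(d["xyz"],1).tolist(),round(d["confidence"],2)) for d in env.landmark_of(th,c)][:3])
E
```

```text
t: 19.27
eef_pos: [541.2, -42.5, 84.5]
tcp_rot: [3.141, -0.001, 2.858]
ft_force: [-1.1, 5.2, 1.1]
opening: 0.25
[ 0.93415738  0.17032588 -0.00559134] [-0.27473385  4.90519811  1.49016881] 23.805882661759583
clamp_mouth [([501.0, 212.6, 52.8], 0.88), ([480.3, -145.7, 107.2], 0.65), ([323.2, 144.5, 39.0], 0.4)]
clamp [([500.8, 210.3, -3.4], 0.74), ([477.8, -148.3, 67.4], 0.69), ([320.7, 150.2, -1.0], 0.41)]
clamp_mouth [([479.5, -145.6, 102.8], 0.59)]
clamp [([476.7, -144.2, 65.5], 0.66), ([501.0, 207.4, -0.6], 0.59)]
```

View pics/v15.png

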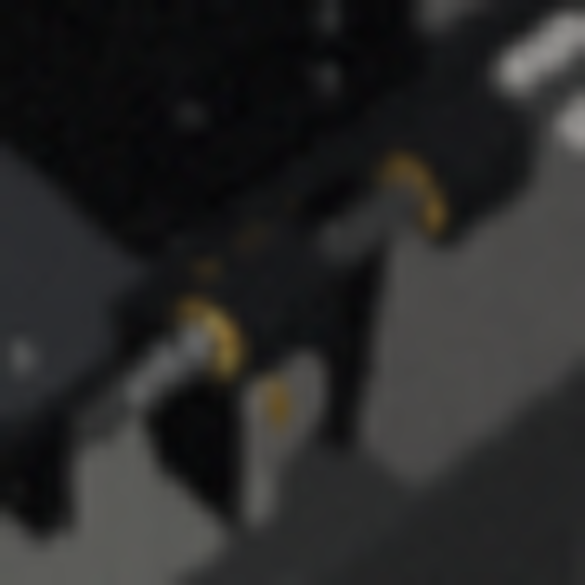

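View pics/scene15.png

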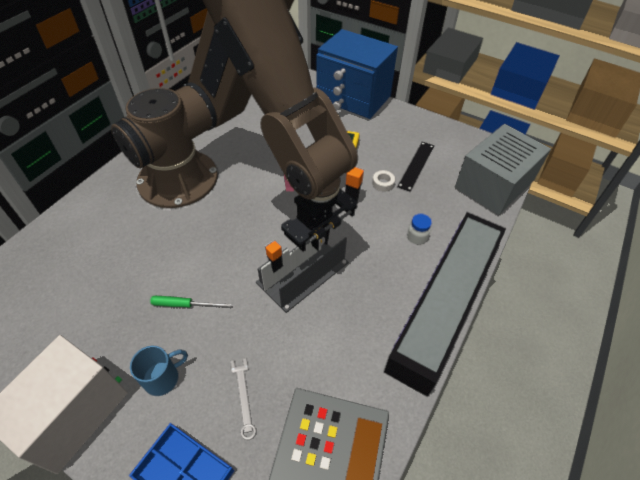

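```bash
python3 - <<'E'
from cell import env
print(env.job_done()); s=env.state(); print(s["t"],s["opening"]*95,s["ft_force"])
E
```

```text
the job is handed in; nothing more can be done
None
the job is handed in; nothing more can be done
```

I clipped the smaller orange clamp over the low wing at the white mark and let go of it. I then turned the bolt head to pointer-up and handed the job in at about 19.5 s of the allowed 48 s, still gripping the head.

- **Clamp:** I pushed it down until its roof met the plate edge, with the wrist force rising to 28 N. After release the pictures show it upright. The networks put its mouth at 103–109 mm height (edge at 105 mm) and within about 4 mm of the mark, close to their own accuracy.
- **Bolt:** I rolled the head round with one finger, then closed the other finger on the two flats. The opening reads 23.8–24.0 mm, which matches the 24 mm across flats and so zero angle. The yellow pointer looks upright as far as it shows between the fingers. I then relieved the side load, leaving about 5 N at the wrist.
- **Other things:** nothing else looks moved in the last scene picture. The arm hides most of the pink clamp and the meter there.
- **Checks that failed or disagreed:** while the clamp was going on, the sideways force reached about 9 N, so I shifted the tool about 2 mm to follow it. The state could not be read after hand-in, so there is no reading from the final second.

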